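# Strip the trial stack and put each weld part on its own holder

## Robot

A 6-joint arm with a two-finger parallel gripper is mounted at the origin on the work surface. World frame = base frame: x ahead of the robot, y to its left, z up, the work surface at z = 0. Lengths are in mm, angles in rad, forces in N, time in s.
With the tool pointing down it reaches from about 350 to 975 mm from the base axis. Payload 7.1 kg.
Tool frame: the origin (TCP) lies at the centre of the arm's flange, where the gripper is bolted on; the fingertips stand 182 mm ahead of it and the grasp point (between the pads) lies 163 mm ahead of it; z points along the fingers, y is the line along which they close (so a half turn about z gives the same grasp; the last joint's range is limited). The gripper opens to 88 mm and grips with 3 to 60 N. Pads are 20 mm wide; open, the fingers measure 115 mm over their backs; the gripper's body (75 mm by 178 mm) begins 61 mm behind the grasp point.
Start: joints at [-1.273, 0.423, 1.63, -0, 1.089, -0.019], TCP at [194.723, -593.877, 404.675] pointing down, gripper open.
Joint ranges: [-3, 3], [-0.9, 2.11], [0.09, 2.58], [-1.31, 4.45], [0.11, 2.69], [-2.54, 2.54]. Speed limits (rad/s): [2.39, 2.39, 3.01, 3.14, 3.14, 3.14].

## Interface

Orientations are given as a rotation vector (axis times angle).
In Python, from workcell import readout, get_image, ctrl gives the robot as it stands.
- The arm moves only by the tool step_arm, never from a script. Its argument "targets" is a list that holds one entry, the list of rows, each a list of 7 numbers: the shift along the world's x, y, z as a fraction of full scale, then the turn, a rotation vector about the world's x, y, z as a fraction of full scale, then the opening, from 0 (shut) to 1 (fully open). In form: [[[dx, dy, dz, wx, wy, wz, claw], ...]]. A call has exactly 5 rows; each row shifts and turns the commanded pose from where the row before left it; what a row does not reach is not made up. Full scale, the value 1, is 0.05 m for a shift and 4 degrees for a turn. A row lasts 1/8 s, in which the tool goes at most 62.5 mm and 10.7 degrees, less where a joint would pass 70% of its speed; a pose out of reach is approached as far as the arm can. A call with a number of a shift or a turn outside -1 to 1 is refused whole. A call with a gripper value outside its range is refused whole. The fingers move at their own pace and stop on an object; the grip force is fixed at half the most. Time passes only in rows, so rows that do not move let the fingers close, or fill a call up. It gives the time, the measured TCP pose, the force, the opening and the grip force at its end, in the units of the state.
- readout.get_obs(): the state, without advancing time (a new reading comes with each control period).
- get_image(name): name is "scene" or "top"; returns a dict with "pixels" (480x640x3 uint8, red, green, blue), "intrinsics" (3x3 intrinsics, pixels), "k1" (the pictures are not rectified: a ray, as slopes to the right and down, at radius r is drawn at 1 + k1 r^2 times it, then the intrinsics apply), "extrinsics" (4x4, takes a point from world to camera coordinates). Camera axes: x right, y down, z forward; pixel columns grow to the right and rows downward; lengths in mm; the calibration is good to about 2 mm. A picture is of the moment at which its call begins. There is no depth.
- ctrl.close_job(): hands the job in; it is judged then, once.
The state is a dict: "t": time; "qpos": joint angles; "qvel": joint speeds; "joint_torque": joint torques, N m; "ee_pos": TCP position; "orientation": TCP orientation; "ft_force": force on the tool from outside, world axes, zero at the start; "moment": the same for the moment, N m; "width": finger opening in mm; "grasp_force": force on a finger pad.
Only numpy, scipy, OpenCV 4.12 (cv2) and the standard library are available. Lean on these libraries where they do the work, as an engineer would, in place of code of your own. Each camera call takes 0.05 s, during which the arm holds its last target. There are 200 camera calls.

## Task

Take the trial stack of weld parts on the bench apart, one part at a time from the top down, and put each on its own holder: the hex nut in the middle of the round dish, the square block in the middle of the square wooden tray, the round collar over the post of its stand, and the long plate flat on the two wooden bearers of the rack, lengthwise and centred between the end stops. Lower each part until it rests flat before letting go (never drop one), and leave all four lying still on their holders.

Things in the scene. Friction and masses are not known exactly. Their poses are not given: they have to be found in the camera images.
- nut_c (a point): Hex nut, brass with a dark bore, 30 mm across flats, 18 mm thick, axis upright; topmost of the stack. The point is its centre, half-way up (9 mm over its underside). Its x axis is normal to one pair of flats (other pairs every 60 degrees).
- block_c (a point): Dark steel square block, 40 x 40 mm, 24 mm high; second in the stack, under the nut and on the collar. The point is its centre, half-way up (12 mm over its underside). Its x and y axes are normal to its sides.
- collar_c (a point): Round aluminium collar (thick ring), 58 mm outside, 36 mm through bore, 18 mm high; third in the stack, under the block and on the plate. The point is its centre, half-way up (9 mm over its underside); z is its axis.
- plate_c (a point): Flat steel plate, 120 mm long (its x) by 60 mm wide (its y), 12 mm thick; bottom of the stack, lying on the bench. The point is its centre, half-way up (6 mm over its underside).
- dish: Holder of the nut: shallow round steel dish, fixed, 116 mm across the rim, 10 mm high, wall and floor 3 mm, about 104 mm clear inside. Origin: centre of its underside, so the floor is 3 mm above it. Centre the nut to within 15 mm.
- tray: Holder of the block: shallow square light wooden tray, fixed, 124 x 124 mm outside, 11 mm high, walls and floor 4 mm, 116 mm clear inside; sides along its x and y. Origin: centre of its underside, so the floor is 4 mm above it. Centre the block to within 15 mm.
- stand: Holder of the collar: grey round seat 50 mm across and 14 mm high with a steel post of 16 mm diameter in its middle, whose top is 44 mm above the bench, fixed. Origin: centre of its underside; the collar rests on the seat, 14 mm above it, around the post (10 mm of play all round).
- rack: Holder of the plate, fixed: plywood base 164 x 70 mm with two wooden bearers across it (16 mm wide, 38 mm either side of the middle, tops 16 mm above the bench; 60 mm gap between them for fingers) and a stop at each end (148 mm between them, 26 mm high). Origin: centre of its underside; x runs from stop to stop. Lay the plate on the bearers, length along x, centred to within 13 mm.
There are look-alikes about, which are no part of the job. What is shaped like the part that bears plate_c but black is not meant. Leave any pink look-alike of the part that bears nut_c alone.

How it is judged (in metres and radians):
On the way, in this order (a step that is already met when the one before it is completed fails the run):
1. the nut is set on the dish and let go (horizontal distance between nut_c and dish below 0.015 m and z of nut_c in the frame of dish between 0.008 and 0.016 m and angle between nut_c's own z axis and vertical below 0.1 rad and contact force between the fingers and nut below 0.1 N and linear speed of nut below 0.03 m/s), for 0.2 s.
2. the block is set on the tray and let go (horizontal distance between block_c and tray below 0.015 m and z of block_c in the frame of tray between 0.012 and 0.02 m and angle between block_c's own z axis and vertical below 0.1 rad and contact force between the fingers and block below 0.1 N and linear speed of block below 0.03 m/s), for 0.2 s.
3. the collar is set on the stand and let go (horizontal distance between collar_c and stand below 0.012 m and z of collar_c in the frame of stand between 0.019 and 0.027 m and angle between collar_c's own z axis and vertical below 0.1 rad and contact force between the fingers and collar below 0.1 N and linear speed of collar below 0.03 m/s), for 0.2 s.
4. the plate is set on the rack and let go (horizontal distance between plate_c and rack below 0.013 m and z of plate_c in the frame of rack between 0.018 and 0.026 m and angle between plate_c's own z axis and vertical below 0.1 rad and angle between the x axis of plate_c and the x axis of rack, either way round below 0.17 rad and contact force between the fingers and plate below 0.1 N and linear speed of plate below 0.03 m/s), for 0.2 s.
At the end, for the whole second after the job is handed in: Flat, still and released on their holders (height within 4 mm, tilt under 0.1 rad, under 0.03 m/s): nut and block within 15 mm of the middle of dish and tray, collar around its post (12 mm), plate within 13 mm and 0.17 rad of the rack; placed in the order nut, block, collar, plate (all of step 1 and all of step 2 and all of step 3 and all of step 4); the robot touches nothing.
It fails at once if the nut is dropped (falls out of the fingers from more than about 2 cm) (contact force between anything else and nut below 0.05 N and linear speed of nut above 0.62 m/s).
It fails at once if the block is dropped (falls out of the fingers from more than about 2 cm) (contact force between anything else and block below 0.05 N and linear speed of block above 0.62 m/s).
It fails at once if the collar is dropped (falls out of the fingers from more than about 2 cm) (contact force between anything else and collar below 0.05 N and linear speed of collar above 0.62 m/s).
It fails at once if the plate is dropped (falls out of the fingers from more than about 2 cm) (contact force between anything else and plate below 0.05 N and linear speed of plate above 0.62 m/s).
It also fails if it takes over 128 s, if anything falls off the work surface, if the arm or the gripper's body presses on something with over 40 N, if the wrist force passes 120 N, or if a joint passes its speed limit or range.

## Working session

There is one attempt and no reset: what is moved stays moved. The work goes in short steps, Python scripts to look and compute and a tool call to move; the robot and the scene stay as the last step left them, time stands still between calls to the robot, and variables do not carry over. Pictures are saved under pics/ and viewed, at most 14 in all, crops included, and the job is handed in when it is done.

Besides the shell and the picture viewer there is one more tool, called in YAML: its name, and indented under it one key for each argument. step_arm: Moves the arm, as the interface text tells. Shift numbers are shares of 0.05 m and turn numbers shares of 4 degrees, none past 1 either way. Its arguments: {"type":"object","properties":{"targets":{"type":"array"}},"required":["targets"]}

```bash
mkdir -p pics
cat > h.py <<'E'
import numpy as np, cv2, pickle
from workcell import readout, get_image, ctrl
def snap(name, tag):
    d=get_image(name); cv2.imwrite(f'pics/{tag}.png', d['pixels'][:,:,::-1]); pickle.dump(d,open(f'{tag}.pkl','wb')); return d
def load(tag): return pickle.load(open(f'{tag}.pkl','rb'))
def ray(d,px):
    K=np.array(d['intrinsics'],float); u=np.array([[px]],float)
    xd=(px[0]-K[0,2])/K[0,0]; yd=(px[1]-K[1,2])/K[1,1]; x,y=xd,yd
    for _ in range(30):
        f=1+d['k1']*(x*x+y*y); x,y=xd/f,yd/f
    E=np.array(d['extrinsics']); R,t=E[:3,:3],E[:3,3]
    return -R.T@t, R.T@np.array([x,y,1])
def atz(d,px,z):
    o,v=ray(d,px); return o+v*(z-o[2])/v[2]
def tri(obs):
    A=np.zeros((3,3));b=np.zeros(3)
    for d,px in obs:
        o,v=ray(d,px); v=v/np.linalg.norm(v); P=np.eye(3)-np.outer(v,v); A+=P;b+=P@o
    return np.linalg.solve(A,b)
def proj(d,p):
    E=np.array(d['extrinsics']); c=E[:3,:3]@np.array(p,float)+E[:3,3]; x,y=c[:2]/c[2]; f=1+d['k1']*(x*x+y*y)
    K=np.array(d['intrinsics']); return np.array([K[0,0]*x*f+K[0,2],K[1,1]*y*f+K[1,2]])
def crop(tag,x0,y0,x1,y1,s,out):
    im=cv2.imread(f'pics/{tag}.png')[y0:y1,x0:x1]; cv2.imwrite(f'pics/{out}.png',cv2.resize(im,None,fx=s,fy=s,interpolation=cv2.INTER_CUBIC))
E
python3 - <<'E'
from h import *
for n in('scene','top'):
    d=snap(n,n+'0'); print(n,np.round(d['intrinsics'],1).tolist(),d['k1'],np.round(d['extrinsics'],3).tolist(), ray(d,(320,240)))
print(readout.get_obs())
E
```

```text
scene [[592.6, 0.0, 328.2], [0.0, 592.6, 239.7], [0.0, 0.0, 1.0]] 0.009497102613948835 [[-0.068, 0.998, -0.001, 50.909], [0.626, 0.042, -0.779, -300.903], [-0.777, -0.054, -0.627, 1641.63], [0.0, 0.0, 0.0, 1.0]] (array([1467.46951615,   50.13708906,  795.04911254]), array([-0.77581439, -0.06761403, -0.62748103]))
top [[619.0, 0.0, 322.9], [0.0, 619.0, 233.9], [0.0, 0.0, 1.0]] -0.014479579107516795 [[-0.029, -0.999, -0.024, 23.043], [-0.986, 0.033, -0.165, 597.367], [0.165, 0.018, -0.986, 1061.77], [0.0, 0.0, 0.0, 1.0]] (array([ 413.84088699,  -16.18530006, 1145.95291004]), array([ 0.15598363,  0.02344376, -0.98754098]))
{'t': 0.1, 'qpos': array([-1.27302186e+00,  4.23780039e-01,  1.63063423e+00, -4.20580127e-06,
        1.08857897e+00, -1.90024005e-02]), 'qvel': array([-6.20766862e-05, -3.02031234e-03, -2.99506704e-03,  1.30466874e-03,
        3.04460583e-04, -1.44903807e-05]), 'joint_torque': array([ 6.43356252e-04, -5.45610988e+01, -2.74324125e+01,  6.45754253e-02,
        1.88189844e-02,  1.87843703e-06]), 'ee_pos': array([ 194.63742082, -593.64761773,  403.96137833]), 'orientation': array([-3.10089893e+00, -4.95298373e-01,  3.11320143e-04]), 'ft_force': array([-0.05829544,  0.4315909 ,  0.07433822]), 'moment': array([-0.0013047 ,  0.03228563,  0.01071266]), 'grasp_force': 0.0, 'width': 88.00859639020231}
```

View pics/scene0.png

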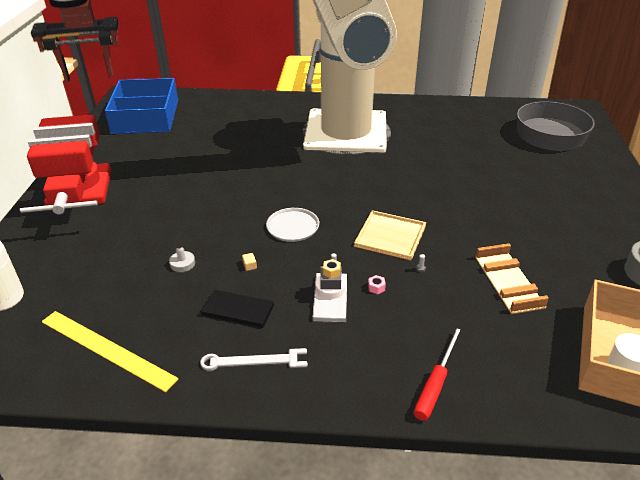

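View pics/top0.png

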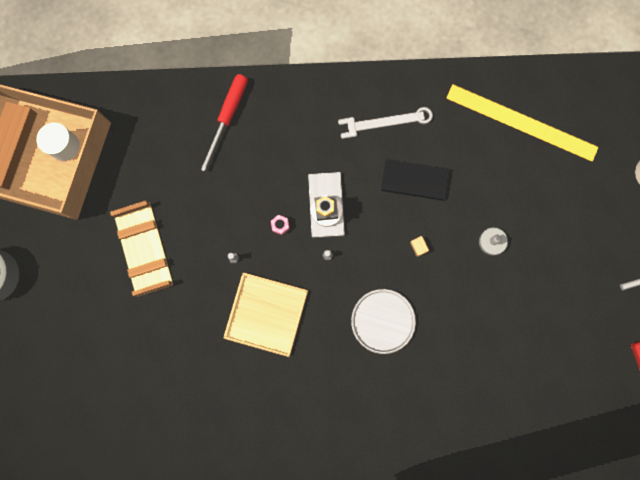

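The scene view (scene0) shows the stack at (330,285), dish (293,224), tray (391,234), stand (182,260) and rack (511,278). In the top view the same things are at (326,205), (383,321), (266,314), (494,241) and (142,247).

Look-alikes:
- **Nuts:** the brass one is on the stack at top (325,205). The pink one at top (280,225) is to be left alone.
- **Plates:** the pale steel one is under the stack at top (326,205). The black one at top (416,180) is not meant.

I'll confirm the stack in an enlarged crop.

Run:
```python
from h import *
crop('top0',290,160,370,270,5,'a'); crop('scene0',300,245,360,327,6.7,'b')
a=cv2.imread('pics/a.png');b=cv2.imread('pics/b.png')
h=min(a.shape[0],b.shape[0]); cv2.imwrite('pics/stack.png',np.hstack([a[:h,:400],b[:h,:400]]))
crop('top0',100,190,320,360,3.5,'hold1')
a=cv2.resize(cv2.imread('pics/top0.png')[280:360,340:425],None,fx=4.5,fy=4.5,interpolation=2)
b=cv2.resize(cv2.imread('pics/top0.png')[200:280,455:540],None,fx=4.5,fy=4.5,interpolation=2)
cv2.imwrite('pics/hold2.png',np.hstack([a,b]))
```

```text
(no output)
```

View pics/stack.png

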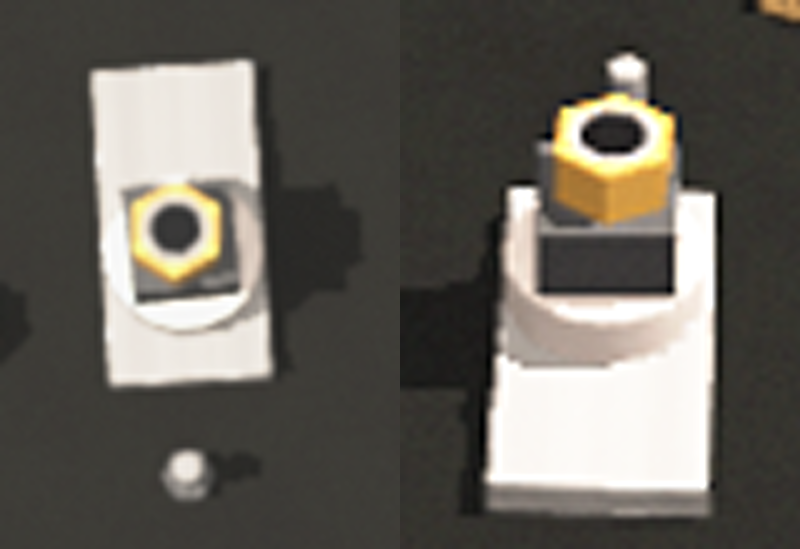

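View pics/hold1.png

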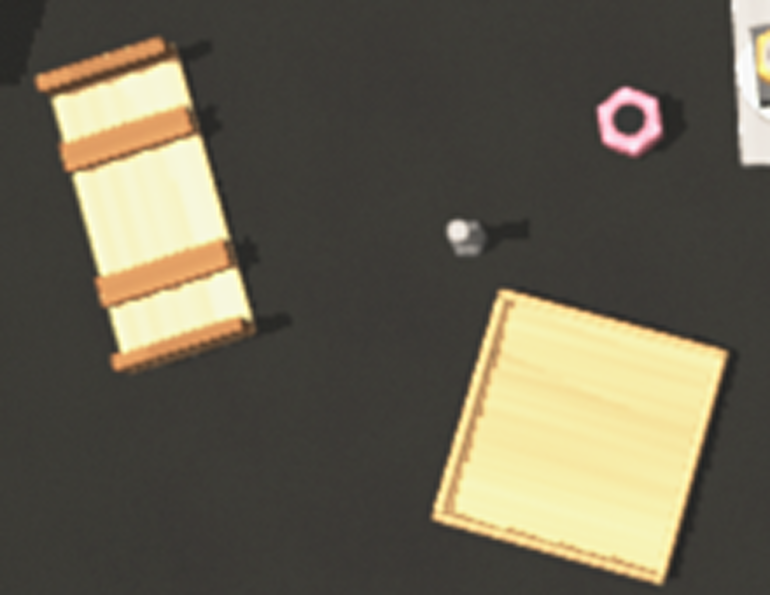

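View pics/hold2.png

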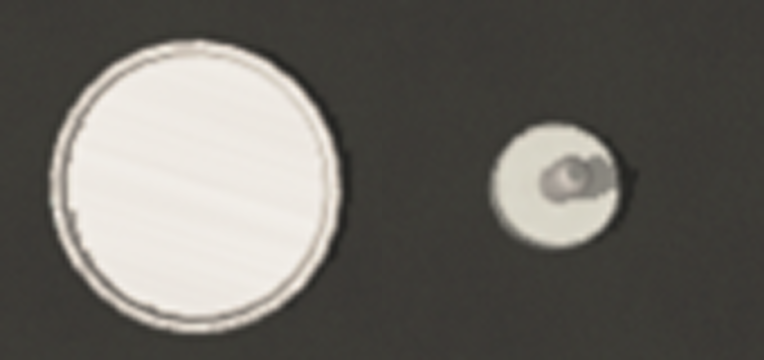

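The crop confirms brass nut on dark block on aluminium collar on pale plate, with the nut bore at top (325.3,205.7) and scene (331.7,264.9). Neither look-alike fits. Next I'll read the holders in the scene view so I can triangulate.

Run:
```python
from h import *
im=cv2.imread('pics/scene0.png')
f=lambda x0,y0,x1,y1:cv2.resize(im[y0:y1,x0:x1],None,fx=4,fy=4,interpolation=2)
a=np.hstack([f(255,200,330,248),f(350,205,435,263)[:192],]) 
a=np.hstack([cv2.copyMakeBorder(f(258,200,330,262),0,0,0,0,0),f(350,205,430,267)]) # 288+320 wide,248
b=np.hstack([f(160,240,205,320),f(468,240,555,320)]) # 180+348, 320
W=608; b=cv2.copyMakeBorder(b,0,0,0,W-b.shape[1],0)
cv2.imwrite('pics/hs.png',np.vstack([a,b]))
```

```text
(no output)
```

View pics/hs.png

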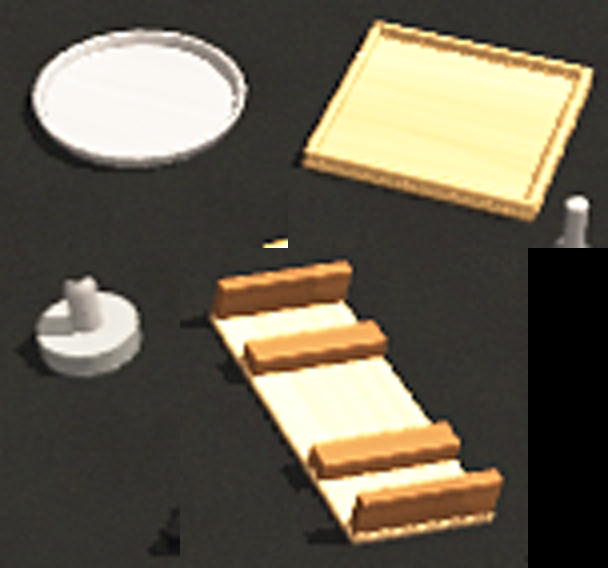

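The holder crop shows: dish rim centre at scene (293,223.6); tray rim corners at (372.5,210.5), (426,223), (411.7,257) and (354,244); stand post top at (180,248.7); rack stop tops at (494,246.7) and (530.5,300).

```bash
cat > m.py <<'E'
from h import *
T=load('top0');S=load('scene0')
r=lambda a:np.round(a,1).tolist()
c5=lambda u,v:(290+u/5,160+v/5); b5=lambda u,v:(300+(u-400)/6.7,245+v/6.7)
h1=lambda u,v:(100+u/3.5,190+v/3.5)
print('nut top',r(tri([(T,c5(177,229)),(S,b5(613,134))])), r(atz(T,c5(177,229),72)),r(atz(S,b5(613,134),72)))
pc=[(90,72),(252,62),(273,374),(108,385)]; sc=[(488,487),(711,487),(714,192),(510,190)]
Pt=[atz(T,c5(*p),12) for p in pc]; 
for p in Pt: print('plate corner T',r(p))
for p in sc: print('plate corner S',r(atz(S,b5(*p),12)))
print('plate c',r(np.mean(Pt,0)))
print('tri corner near-left?',r(tri([(T,c5(90,72)),(S,b5(711,487))])),r(tri([(T,c5(252,62)),(S,b5(488,487))])))
print('dish',r(tri([(T,(383.4,321.4)),(S,(293,223.6))])),r(atz(T,(383.4,321.4),10)),r(atz(S,(293,223.6),10)))
tt=[h1(502,290),h1(730,350),h1(664,583),h1(434,518)]
ss=[(411.7,257),(354,244.2),(372.5,210.5),(426.2,223)]
q=[atz(T,p,11) for p in tt]
for a,b in zip(tt,ss): print('tray',r(atz(T,a,11)),r(atz(S,b,11)),r(tri([(T,a),(S,b)])))
print('tray c',r(np.mean(q,0)), r(np.mean([atz(S,b,11) for b in ss],0)))
print('stand seat',r(atz(T,(493.5,241),14)),r(atz(S,(182,259),14)),r(tri([(T,(493.5,241)),(S,(182,259))])),'post',r(atz(T,(496.6,239.4),44)),r(atz(S,(180,248.7),44)))
for n,a,b,z in [('stopfar',h1(182,344),(494.2,246.7),26),('stopnear',h1(101,62),(530.5,300),26)]:
    print(n,r(atz(T,a,z)),r(atz(S,b,z)),r(tri([(T,a),(S,b)])))
print('bearers',r(atz(T,h1(127,138),16)),r(atz(T,h1(165,272),16)))
print('bolts',r(atz(T,(327,257),0)),r(atz(T,(234,258),0)))
for p in [(123,190),(230,181),(241,286),(137,290)]: print('block',r(atz(T,c5(*p),54)))
print('blockS',[r(atz(S,b5(*p),54)) for p in [(538,232),(676,232)]])
cx=[c5(112,265),c5(262,235),c5(190,330)]
print('collar',[r(atz(T,p,30)) for p in cx])
E
python3 m.py
```

```text
nut top [644.6, -1.1, 71.2] [644.5, -2.0, 72.0] [645.4, -0.2, 72.0]
plate corner T [719.1, 29.8, 12.0]
plate corner T [720.8, -31.5, 12.0]
plate corner T [601.2, -35.2, 12.0]
plate corner T [599.1, 26.2, 12.0]
plate corner S [723.6, -29.0, 12.0]
plate corner S [719.6, 31.2, 12.0]
plate corner S [601.0, 26.8, 12.0]
plate corner S [604.1, -33.0, 12.0]
plate c [660.1, -2.7, 12.0]
tri corner near-left? [719.2, 30.5, 11.5] [721.4, -30.4, 9.6]
dish [440.0, -99.3, 7.1] [440.0, -100.0, 10.0] [443.8, -97.9, 10.0]
tray [536.4, 153.9, 11.0] [540.6, 156.2, 11.0] [536.8, 155.5, 7.6]
tray [501.1, 34.4, 11.0] [507.3, 37.7, 11.0] [501.4, 36.1, 6.1]
tray [382.2, 71.5, 11.0] [384.9, 75.0, 11.0] [382.1, 73.4, 8.8]
tray [418.7, 190.3, 11.0] [423.6, 192.5, 11.0] [418.7, 192.1, 7.2]
tray c [459.6, 112.5, 11.0] [464.1, 115.3, 11.0]
stand seat [580.2, -308.6, 14.0] [581.3, -307.3, 14.0] [580.2, -308.3, 13.1] post [578.5, -306.6, 44.0] [584.8, -305.7, 44.0]
stopfar [511.8, 319.1, 26.0] [514.7, 323.0, 26.0] [512.2, 321.9, 23.5]
stopnear [663.5, 365.1, 26.0] [665.7, 366.4, 26.0] [664.0, 366.4, 24.1]
bearers [623.7, 353.5, 16.0] [551.0, 331.7, 16.0]
bolts [562.3, -1.1, 0.0] [566.1, 173.0, 0.0]
block [663.4, 17.3, 54.0]
block [665.4, -21.5, 54.0]
block [626.7, -24.1, 54.0]
block [626.5, 13.3, 54.0]
blockS [[667.0, -19.5, 54.0], [664.5, 18.4, 54.0]]
collar [[640.8, 22.8, 30.0], [650.2, -32.7, 30.0], [615.6, -5.1, 30.0]]
```

Both views agree to within 2–4 mm, and the triangulated heights match the text. Estimates:

| Thing | x, y (mm) | Yaw |
|---|---|---|
| nut | (645, -1) | |
| block | (645, -2) | about 4° |
| collar | (644, -4) | |
| plate | (661, -2) | 1.7° |
| dish | (441, -99) | |
| tray | (461, 113) | |
| stand | (581, -308) | |
| rack | (589, 343) | 17° |

Now I'll move to hover over the stack.

step_arm:
  targets:
    - [[0.45, 0.592, -0.1, 0, 0, -0.22, 1], [0.45, 0.592, -0.1, 0, 0, -0.22, 1], [0.45, 0.592, -0.1, 0, 0, -0.22, 1], [0.45, 0.592, -0.1, 0, 0, -0.22, 1], [0.45, 0.592, -0.1, 0, 0, -0.22, 1]]

```text
t: 0.72
ee_pos: [307.7, -444.7, 379.3]
orientation: [-3.119, -0.375, 0.0]
ft_force: [-0.1, 0.4, 1.4]
width: 87.7
grasp_force: 0.0
```

step_arm:
  targets:
    - [[0.45, 0.592, -0.1, 0, 0, -0.22, 1], [0.45, 0.592, -0.1, 0, 0, -0.22, 1], [0.45, 0.592, -0.1, 0, 0, -0.22, 1], [0.45, 0.592, -0.1, 0, 0, -0.22, 1], [0.45, 0.592, -0.1, 0, 0, -0.22, 1]]

```text
t: 1.35
ee_pos: [420.2, -296.8, 354.3]
orientation: [-3.131, -0.255, 0.0]
ft_force: [0.3, -0.3, -0.6]
width: 88.3
grasp_force: 0.0
```

step_arm:
  targets:
    - [[0.45, 0.592, -0.1, 0, 0, -0.22, 1], [0.45, 0.592, -0.1, 0, 0, -0.22, 1], [0.45, 0.592, -0.1, 0, 0, -0.22, 1], [0.45, 0.592, -0.1, 0, 0, -0.22, 1], [0.45, 0.592, -0.1, 0, 0, -0.22, 1]]

```text
t: 1.98
ee_pos: [532.8, -148.8, 329.3]
orientation: [-3.139, -0.135, 0.001]
ft_force: [-0.1, -0.7, 0.1]
width: 87.6
grasp_force: 0.0
```

step_arm:
  targets:
    - [[0.45, 0.592, -0.1, 0, 0, -0.22, 1], [0.45, 0.592, -0.1, 0, 0, -0.22, 1], [0.45, 0.592, -0.1, 0, 0, -0.22, 1], [0.45, 0.592, -0.1, 0, 0, -0.22, 1], [0.45, 0.592, -0.1, 0, 0, -0.22, 1]]

```text
t: 2.6
ee_pos: [645.2, -0.8, 304.1]
orientation: [3.142, 0.014, -0.001]
ft_force: [0.3, -0.4, 1.1]
width: 87.8
grasp_force: 0.0
```

step_arm:
  targets:
    - [[0, 0, 0, 0, 0, 0, 1], [0, 0, 0, 0, 0, 0, 1], [0, 0, 0, 0, 0, 0, 1], [0, 0, 0, 0, 0, 0, 1], [0, 0, 0, 0, 0, 0, 1]]

```text
t: 3.22
ee_pos: [644.6, -2.4, 304.9]
orientation: [3.142, 0.014, 0.0]
ft_force: [-0.3, -0.1, -0.0]
width: 87.8
grasp_force: 0.0
```

Run:
```python
from h import *
d=snap('scene','scene1'); print([np.round(readout.get_obs()['ee_pos'],1) for _ in range(3)])
print(proj(d,(645,-1.5,123)),proj(d,(645,42,123)),proj(d,(645,-45,123)))
crop('scene1',270,150,390,330,3.3,'s1')
```

```text
[array([644.6,  -2.3, 304.9]), array([644.6,  -2.3, 304.9]), array([644.6,  -2.3, 304.9])]
[331.17394332 243.43222385] [355.42179716 244.45558788] [307.03293012 242.41348438]
```

View pics/s1.png

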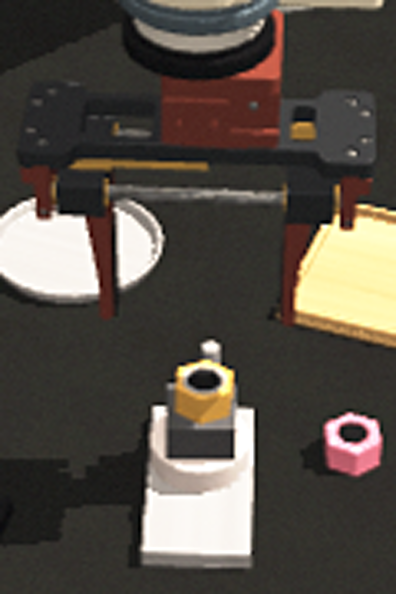

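The picture shows the open fingertips at about (306,246) and (356,248). They straddle the nut and match the projection within 1 px. Descend until the tips are about 2.5 mm over the block top, then close.

step_arm:
  targets:
    - [[0, 0, -0.4, 0, 0, 0, 1], [0, 0, -0.4, 0, 0, 0, 1], [0, 0, -0.3, 0, 0, 0, 1], [0, 0, -0.2, 0, 0, 0, 1], [0, 0, -0.03, 0, 0, 0, 1]]

```text
t: 3.9
ee_pos: [644.5, -1.8, 237.0]
orientation: [-3.142, -0.015, 0.003]
ft_force: [-0.7, 0.6, 0.3]
width: 87.6
grasp_force: 0.0
```

step_arm:
  targets:
    - [[0, 0, 0, 0, 0, 0, 0.6], [0, 0, 0, 0, 0, 0, 0.5], [0, 0, 0, 0, 0, 0, 0.4], [0, 0, 0, 0, 0, 0, 0.35], [0, 0, 0, 0, 0, 0, 0.3]]

```text
t: 4.53
ee_pos: [644.7, -1.9, 238.3]
orientation: [3.142, 0.015, 0.0]
ft_force: [-0.6, 0.3, 0.6]
width: 41.4
grasp_force: 0.0
```

step_arm:
  targets:
    - [[0, 0, 0, 0, 0, 0, 0], [0, 0, 0, 0, 0, 0, 0], [0, 0, 0, 0, 0, 0, 0], [0, 0, 0, 0, 0, 0, 0], [0, 0, 0, 0, 0, 0, 0]]

```text
t: 5.15
ee_pos: [644.7, -1.8, 238.2]
orientation: [-3.141, -0.015, 0.0]
ft_force: [0.4, 1.2, 1.9]
width: 30.1
grasp_force: 30.0
```

Nut gripped (30.1 mm). Lift it and carry it to the dish.

step_arm:
  targets:
    - [[0, 0, 0.1, 0, 0, 0, 0], [0, 0, 0.3, 0, 0, 0, 0], [0, 0, 0.4, 0, 0, 0, 0], [-0.2, -0.1, 0.2, 0, 0, 0, 0], [-0.4, -0.2, 0, 0, 0, 0, 0]]

```text
t: 5.78
ee_pos: [614.7, -17.1, 290.1]
orientation: [3.141, 0.016, 0.005]
ft_force: [-1.2, 0.2, -1.0]
width: 29.5
grasp_force: 30.0
```

step_arm:
  targets:
    - [[-0.5, -0.24, 0, 0, 0, 0, 0], [-0.5, -0.24, 0, 0, 0, 0, 0], [-0.5, -0.24, 0, 0, 0, 0, 0], [-0.5, -0.24, 0, 0, 0, 0, 0], [-0.5, -0.24, 0, 0, 0, 0, 0]]

```text
t: 6.4
ee_pos: [488.2, -77.4, 288.9]
orientation: [3.141, 0.015, 0.001]
ft_force: [0.9, 0.1, -1.1]
width: 29.5
grasp_force: 30.0
```

step_arm:
  targets:
    - [[-0.5, -0.24, -0.2, 0, 0, 0, 0], [-0.3, -0.14, -0.4, 0, 0, 0, 0], [-0.17, -0.06, -0.4, 0, 0, 0, 0], [0, 0, -0.4, 0, 0, 0, 0], [0, 0, -0.2, 0, 0, 0, 0]]

```text
t: 7.02
ee_pos: [440.6, -99.0, 208.0]
orientation: [-3.141, -0.015, 0.001]
ft_force: [-0.0, 0.8, -1.0]
width: 29.7
grasp_force: 30.0
```

step_arm:
  targets:
    - [[0, 0, -0.2, 0, 0, 0, 0], [0, 0, 0, 0, 0, 0, 0], [0, 0, 0, 0, 0, 0, 0], [0, 0, 0, 0, 0, 0, 0], [0, 0, 0, 0, 0, 0, 0]]

```text
t: 7.65
ee_pos: [441.4, -98.9, 198.5]
orientation: [3.141, 0.015, 0.001]
ft_force: [-0.3, 0.1, -0.2]
width: 29.8
grasp_force: 30.0
```

Run:
```python
from h import *
d=snap('scene','scene2'); crop('scene2',240,120,360,270,4,'s2'); print(readout.get_obs()['ee_pos'])
```

```text
[441.33745627 -98.87450764 198.41553667]
```

View pics/s2.png

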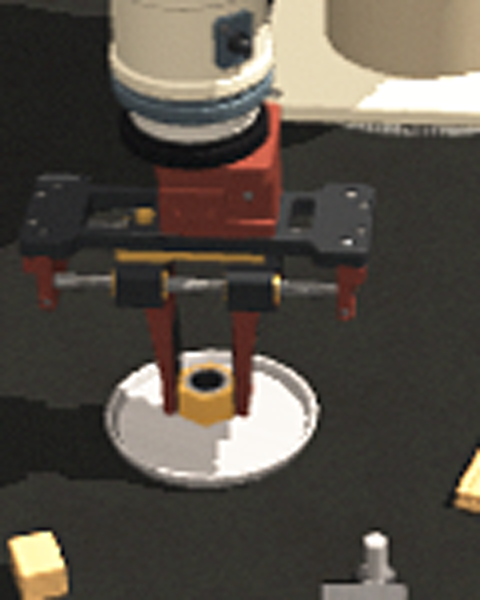

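The nut is held upright over the middle of the dish, at crop (207,390) against a dish centre of (212,418). That offset fits the nut still being about 11 mm up. Lower it.

step_arm:
  targets:
    - [[0, 0, -0.1, 0, 0, 0, 0], [0, 0, -0.06, 0, 0, 0, 0], [0, 0, -0.04, 0, 0, 0, 0], [0, 0, -0.02, 0, 0, 0, 0], [0, 0, 0, 0, 0, 0, 0]]

```text
t: 8.32
ee_pos: [441.1, -98.9, 187.2]
orientation: [-3.141, -0.015, 0.001]
ft_force: [-0.8, 0.9, 1.0]
width: 29.7
grasp_force: 30.0
```

step_arm:
  targets:
    - [[0, 0, -0.01, 0, 0, 0, 0], [0, 0, 0, 0, 0, 0, 0], [0, 0, 0, 0, 0, 0, 0], [0, 0, 0, 0, 0, 0, 0], [0, 0, 0, 0, 0, 0, 0]]

```text
t: 8.95
ee_pos: [441.1, -98.8, 187.2]
orientation: [-3.142, -0.015, 0.0]
ft_force: [-3.1, 1.1, 9.9]
width: 30.1
grasp_force: 30.0
```

The bench force has risen to about 10 N, so the nut is seated. Open partly, because the fingers must clear the dish wall, then rise.

step_arm:
  targets:
    - [[0, 0, 0, 0, 0, 0, 0.4], [0, 0, 0, 0, 0, 0, 0.5], [0, 0, 0, 0, 0, 0, 0.55], [0, 0, 0, 0, 0, 0, 0.55], [0, 0, 0, 0, 0, 0, 0.55]]

```text
t: 9.57
ee_pos: [441.2, -98.9, 186.6]
orientation: [-3.142, -0.015, 0.0]
ft_force: [0.0, -0.4, 0.8]
width: 48.3
grasp_force: 0.0
```

step_arm:
  targets:
    - [[0, 0, 0.2, 0, 0, 0, 0.55], [0, 0, 0.4, 0, 0, 0, 0.55], [0, 0, 0.6, 0, 0, 0, 0.7], [0.2, 0, 0.8, 0, 0, 0, 0.9], [0.4, 0.3, 0.4, 0, 0, 0.1, 1]]

```text
t: 10.2
ee_pos: [471.4, -84.2, 309.3]
orientation: [3.141, 0.024, 0.004]
ft_force: [1.4, -0.1, -0.3]
width: 74.8
grasp_force: 0.0
```

step_arm:
  targets:
    - [[0.6, 0.3, 0, 0, 0, 0.1, 1], [0.6, 0.3, 0, 0, 0, 0.1, 1], [0.6, 0.3, 0, 0, 0, 0.1, 1], [0.6, 0.3, 0, 0, 0, 0.1, 1], [0.6, 0.3, 0, 0, 0, 0.1, 1]]

```text
t: 10.82
ee_pos: [622.0, -8.3, 307.4]
orientation: [3.141, 0.081, 0.0]
ft_force: [0.6, -0.4, 1.0]
width: 87.8
grasp_force: 0.0
```

step_arm:
  targets:
    - [[0.48, 0.13, 0, 0, 0, 0.2, 1], [0, 0, 0, 0, 0, 0, 1], [0, 0, 0, 0, 0, 0, 1], [0, 0, 0, 0, 0, 0, 1], [0, 0, 0, 0, 0, 0, 1]]

```text
t: 11.45
ee_pos: [644.7, -2.7, 306.8]
orientation: [3.14, 0.102, -0.0]
ft_force: [-0.5, -0.5, 0.3]
width: 88.2
grasp_force: 0.0
```

Run:
```python
from h import *
d=snap('scene','scene3'); snap('top','top3'); crop('scene3',240,190,390,330,4,'s3'); print(readout.get_obs()['ee_pos'])
```

```text
[644.94121017  -2.59559235 306.82772383]
```

View pics/s3.png

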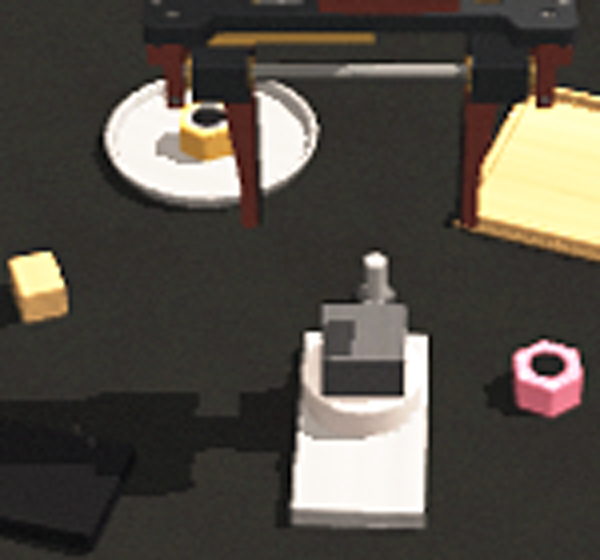

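The nut rests in the dish with its bore at scene (292,219.5). The block top spans crop (320–407, 304–359). Numeric check next.

Run:
```python
from h import *
S=load('scene3'); c=lambda u,v:(240+u/4,190+v/4)
print(atz(S,c(208,118),21),'dish by scene',atz(S,(293,223.6),10))
q=[atz(S,c(*p),54) for p in [(325,304),(407,304),(404,359),(320,359)]]
print(np.round(q,1),np.mean(q,0))
```

```text
[443.65500847 -99.6423945   21.        ] dish by scene [443.80404593 -97.86404698  10.        ]
[[629.1 -21.2  54. ]
 [626.6  17.5  54. ]
 [664.8  18.   54. ]
 [667.4 -20.5  54. ]] [646.98962683  -1.5519518   54.        ]
```

step_arm:
  targets:
    - [[0, 0, -0.4, 0, 0, 0, 1], [0, 0, -0.5, 0, 0, 0, 1], [0, 0, -0.5, 0, 0, 0, 1], [0, 0, -0.4, 0, 0, 0, 1], [0, 0, -0.03, 0, 0, 0, 1]]

```text
t: 12.18
ee_pos: [644.4, -2.4, 212.8]
orientation: [-3.14, -0.103, 0.006]
ft_force: [0.6, -0.3, 0.1]
width: 87.8
grasp_force: 0.0
```

The nut is within 2 mm of the dish middle. Close on the block.

step_arm:
  targets:
    - [[0, 0, 0, 0, 0, 0, 0.7], [0, 0, 0, 0, 0, 0, 0.6], [0, 0, 0, 0, 0, 0, 0.5], [0, 0, 0, 0, 0, 0, 0.45], [0, 0, 0, 0, 0, 0, 0.4]]

```text
t: 12.8
ee_pos: [645.3, -2.3, 215.5]
orientation: [-3.14, -0.103, -0.001]
ft_force: [-0.6, 3.8, 2.4]
width: 41.5
grasp_force: 1.7
```

step_arm:
  targets:
    - [[0, 0, 0, 0, 0, 0, 0], [0, 0, 0, 0, 0, 0, 0], [0, 0, 0, 0, 0, 0, 0], [0, 0, 0, 0, 0, 0, 0], [0, 0, 0, 0, 0, 0, 0]]

```text
t: 13.42
ee_pos: [645.3, -2.2, 215.5]
orientation: [-3.14, -0.103, -0.001]
ft_force: [-0.8, 3.4, 6.3]
width: 39.9
grasp_force: 30.0
```

step_arm:
  targets:
    - [[0, 0, 0.1, 0, 0, 0, 0], [0, 0, 0.3, 0, 0, 0, 0], [0, 0, 0.4, 0, 0, 0, 0], [-0.2, 0.1, 0.2, 0, 0, 0, 0], [-0.4, 0.26, 0, 0, 0, 0, 0]]

```text
t: 14.05
ee_pos: [615.3, 15.6, 267.1]
orientation: [3.14, 0.101, 0.005]
ft_force: [0.1, 0.1, -4.1]
width: 39.8
grasp_force: 30.0
```

step_arm:
  targets:
    - [[-0.5, 0.3, 0, 0, 0, 0, 0], [-0.5, 0.3, 0, 0, 0, 0, 0], [-0.5, 0.3, 0, 0, 0, 0, 0], [-0.5, 0.3, 0, 0, 0, 0, 0], [-0.5, 0.3, 0, 0, 0, 0, 0]]

```text
t: 14.68
ee_pos: [488.7, 91.2, 265.9]
orientation: [-3.14, -0.103, -0.001]
ft_force: [0.7, -0.6, -2.8]
width: 39.7
grasp_force: 30.0
```

step_arm:
  targets:
    - [[-0.4, 0.3, -0.1, 0, 0, 0, 0], [-0.18, 0.16, -0.3, 0, 0, 0, 0], [0, 0, -0.4, 0, 0, 0, 0], [0, 0, -0.3, 0, 0, 0, 0], [0, 0, -0.2, 0, 0, 0, 0]]

```text
t: 15.3
ee_pos: [461.1, 113.7, 199.5]
orientation: [3.14, 0.103, -0.001]
ft_force: [-0.1, 0.8, -3.0]
width: 39.6
grasp_force: 30.0
```

step_arm:
  targets:
    - [[0, 0, -0.1, 0, 0, 0, 0], [0, 0, 0, 0, 0, 0, 0], [0, 0, 0, 0, 0, 0, 0], [0, 0, 0, 0, 0, 0, 0], [0, 0, 0, 0, 0, 0, 0]]

```text
t: 15.92
ee_pos: [461.3, 113.6, 195.5]
orientation: [-3.14, -0.103, -0.001]
ft_force: [0.4, 0.4, -3.3]
width: 39.9
grasp_force: 30.0
```

Lower the last 6 mm gently.

step_arm:
  targets:
    - [[0, 0, -0.05, 0, 0, 0, 0], [0, 0, -0.04, 0, 0, 0, 0], [0, 0, -0.03, 0, 0, 0, 0], [0, 0, 0, 0, 0, 0, 0], [0, 0, 0, 0, 0, 0, 0]]

```text
t: 16.55
ee_pos: [461.1, 113.6, 189.4]
orientation: [3.14, 0.103, -0.0]
ft_force: [-1.6, -0.8, 4.9]
width: 39.8
grasp_force: 30.0
```

step_arm:
  targets:
    - [[0, 0, -0.01, 0, 0, 0, 0], [0, 0, 0, 0, 0, 0, 0], [0, 0, 0, 0, 0, 0, 0], [0, 0, 0, 0, 0, 0, 0], [0, 0, 0, 0, 0, 0, 0]]

```text
t: 17.18
ee_pos: [461.1, 113.6, 189.4]
orientation: [3.14, 0.103, -0.0]
ft_force: [-3.6, -0.8, 13.6]
width: 39.4
grasp_force: 30.0
```

Seated. Release it and go back over the collar.

step_arm:
  targets:
    - [[0, 0, 0, 0, 0, 0, 0.5], [0, 0, 0, 0, 0, 0, 0.6], [0, 0, 0, 0, 0, 0, 0.65], [0, 0, 0, 0, 0, 0, 0.65], [0, 0, 0, 0, 0, 0, 0.65]]

```text
t: 17.8
ee_pos: [461.2, 113.6, 188.6]
orientation: [3.14, 0.103, -0.0]
ft_force: [-0.0, 0.3, -0.7]
width: 57.0
grasp_force: 0.0
```

step_arm:
  targets:
    - [[0, 0, 0.2, 0, 0, 0, 0.65], [0, 0, 0.4, 0, 0, 0, 0.65], [0, 0, 0.6, 0, 0, 0, 0.8], [0.2, -0.1, 0.8, 0, 0, -0.1, 1], [0.4, -0.25, 0.2, 0, 0, -0.1, 1]]

```text
t: 18.42
ee_pos: [491.7, 96.3, 301.7]
orientation: [-3.14, -0.082, -0.006]
ft_force: [-0.1, -0.0, -0.5]
width: 83.3
grasp_force: 0.0
```

step_arm:
  targets:
    - [[0.6, -0.4, 0, 0, 0, -0.1, 1], [0.6, -0.4, 0, 0, 0, -0.1, 1], [0.6, -0.4, 0, 0, 0, -0.1, 1], [0.6, -0.4, 0, 0, 0, 0, 1], [0.6, -0.4, 0, 0, 0, 0, 1]]

```text
t: 19.05
ee_pos: [642.0, -4.6, 299.4]
orientation: [-3.141, -0.048, -0.0]
ft_force: [0.9, 0.6, -0.1]
width: 87.9
grasp_force: 0.0
```

step_arm:
  targets:
    - [[0.07, 0, 0, 0, 0, 0, 1], [0, 0, 0, 0, 0, 0, 1], [0, 0, 0, 0, 0, 0, 1], [0, 0, 0, 0, 0, 0, 1], [0, 0, 0, 0, 0, 0, 1]]

```text
t: 19.68
ee_pos: [644.4, -3.5, 298.8]
orientation: [-3.141, -0.049, 0.0]
ft_force: [1.1, -0.0, -0.1]
width: 88.1
grasp_force: 0.0
```

Run:
```python
from h import *
d=snap('scene','scene4'); crop('scene4',270,195,440,330,4,'s4'); print(readout.get_obs()['ee_pos'])
```

```text
[644.51710118  -3.5849064  298.79097889]
```

View pics/s4.png

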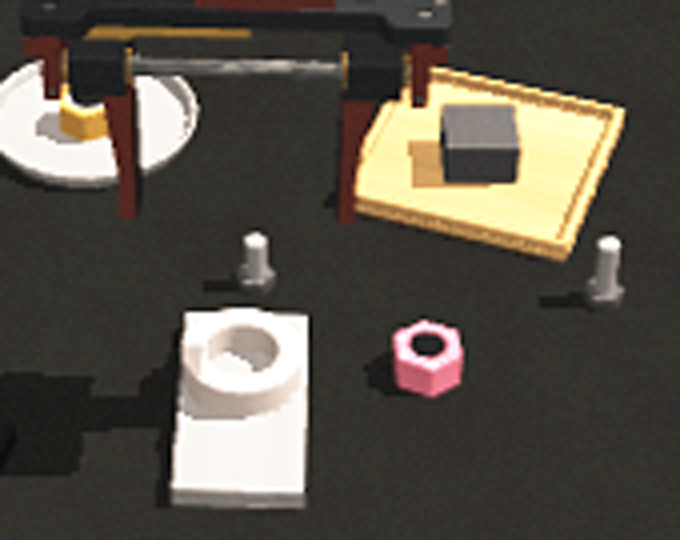

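The block sits in the middle of the tray and the nut is still in the dish. The collar's top ellipse is centred at crop (242,350), which is scene (330.5,282.5).

Run:
```python
from h import *
S=load('scene4'); c=lambda u,v:(270+u/4,195+v/4)
print(atz(S,c(242,350),30),atz(S,c(181,350),30),atz(S,c(302,350),30),atz(S,c(242,389),30))
q=[atz(S,c(*p),28) for p in [(444,106),(518,109),(519,150),(444,150)]]; print('block',np.mean(q,0))
q=[atz(S,c(*p),12) for p in [(172,492),(305,492),(308,315),(184,312)]]; print('plate',np.round(q,1),np.mean(q,0))
```

```text
[647.79685814  -2.41639673  30.        ] [649.72133548 -31.16041562  30.        ] [645.90266137  25.85360677  30.        ] [674.19292724  -0.69414849  30.        ]
block [465.82496515 112.72090732  28.        ]
plate [[724.4 -29.1  12. ]
 [720.4  30.9  12. ]
 [601.2  27.1  12. ]
 [603.1 -33.9  12. ]] [662.28742695  -1.26925413  12.        ]
```

The block is within about 3 mm of the tray middle. The collar is under the gripper, so descend 102 mm (tips about 2.5 mm over the plate) and close.

step_arm:
  targets:
    - [[0, 0, -0.4, 0, 0, 0, 1], [0, 0, -0.6, 0, 0, 0, 1], [0, 0, -0.6, 0, 0, 0, 1], [0, 0, -0.35, 0, 0, 0, 1], [0, 0, -0.08, 0, 0, 0, 1]]

```text
t: 20.35
ee_pos: [644.1, -3.9, 195.4]
orientation: [-3.141, -0.048, 0.004]
ft_force: [-0.5, 0.3, 0.3]
width: 87.7
grasp_force: 0.0
```

step_arm:
  targets:
    - [[0, 0, 0, 0, 0, 0, 0.85], [0, 0, 0, 0, 0, 0, 0.75], [0, 0, 0, 0, 0, 0, 0.7], [0, 0, 0, 0, 0, 0, 0.65], [0, 0, 0, 0, 0, 0, 0.6]]

```text
t: 20.98
ee_pos: [645.1, -3.6, 198.1]
orientation: [-3.141, -0.048, -0.002]
ft_force: [-0.4, 3.9, 5.5]
width: 56.9
grasp_force: 30.0
```

step_arm:
  targets:
    - [[0, 0, 0, 0, 0, 0, 0], [0, 0, 0, 0, 0, 0, 0], [0, 0, 0, 0, 0, 0, 0], [0, 0, 0, 0, 0, 0, 0], [0, 0, 0, 0, 0, 0, 0]]

```text
t: 21.6
ee_pos: [645.1, -3.6, 198.0]
orientation: [-3.141, -0.048, -0.002]
ft_force: [-0.6, 2.9, 6.6]
width: 56.7
grasp_force: 30.0
```

The width reads 56.7 mm, a little under 58. I'll lift slightly and check the grasp by eye.

step_arm:
  targets:
    - [[0, 0, 0.1, 0, 0, 0, 0], [0, 0, 0.1, 0, 0, 0, 0], [0, 0, 0.1, 0, 0, 0, 0], [0, 0, 0, 0, 0, 0, 0], [0, 0, 0, 0, 0, 0, 0]]

```text
t: 22.22
ee_pos: [644.6, -3.9, 212.1]
orientation: [3.141, 0.048, -0.0]
ft_force: [-0.3, -0.2, -2.0]
width: 56.9
grasp_force: 30.0
```

Run:
```python
from h import *
d=snap('scene','scene5'); snap('top','top5')
a=cv2.imread('pics/scene5.png')[210:330,275:385]; b=cv2.imread('pics/top5.png')[150:270,275:365]
f=lambda i:cv2.resize(i,None,fx=4,fy=4,interpolation=2)
cv2.imwrite('pics/s5.png',np.hstack([f(a),f(b)])[:, :800]); o=readout.get_obs(); print(o['ee_pos'],o['width'])
```

```text
[644.60245207  -3.90530691 211.98039801] 56.728782191083596
```

View pics/s5.png

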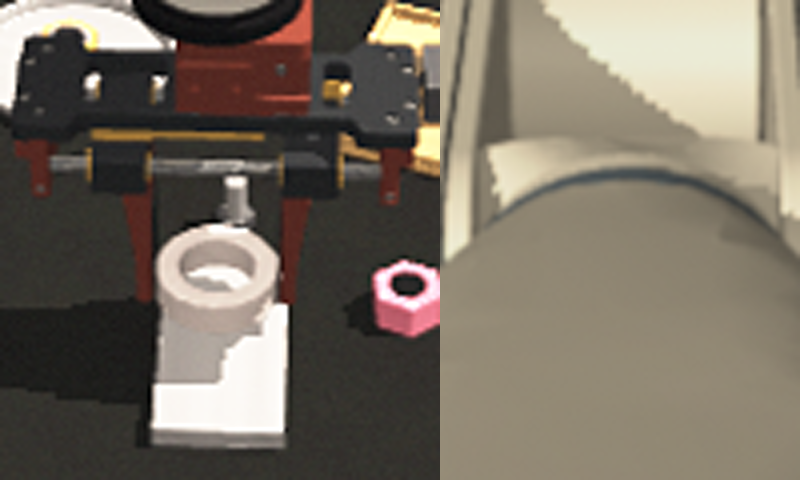

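Run:
```python
from h import *
S=load('scene5'); c=lambda u,v:(275+u/4,210+v/4)
print(atz(S,c(218,267),44))
a=np.linspace(0,2*np.pi,361)
def ext(cx,cy,r,z,tilt=0):
    P=np.array([proj(S,(cx+r*np.cos(t),cy+r*np.sin(t),z+r*np.cos(t)*np.tan(tilt))) for t in a]); P=(P-[275,210])*4
    return np.round([*P.min(0),*P.max(0)],0)
for tl in(-.1,0,.1):
    print(tl,'outer',ext(647,-4,29,44,tl),'bore',ext(647,-4,18,44,tl))
# bore edges by image: column profile through bore centre, enlarged
im=load('scene5')['pixels'].astype(int).sum(2)
for col in (328,329,330): print(col,im[258:300,col].tolist())
print([im[r,308:352].tolist() for r in (276,)])
```

```text
[647.17814522  -4.35291904  44.        ]
-0.1 outer [157. 221. 281. 314.] bore [180. 238. 257. 296.]
0 outer [157. 226. 281. 309.] bore [180. 241. 257. 293.]
0.1 outer [157. 230. 281. 305.] bore [180. 244. 257. 290.]
328 [145, 143, 145, 129, 142, 111, 89, 40, 760, 765, 720, 648, 511, 485, 490, 485, 466, 459, 615, 748, 752, 762, 569, 485, 487, 645, 664, 676, 676, 532, 501, 496, 501, 495, 491, 475, 506, 502, 505, 506, 501, 508]
329 [142, 140, 144, 161, 186, 190, 148, 70, 759, 765, 717, 639, 505, 492, 492, 488, 477, 456, 626, 751, 752, 761, 570, 487, 485, 655, 670, 674, 654, 522, 499, 506, 498, 496, 503, 476, 500, 503, 495, 495, 493, 495]
330 [146, 152, 151, 266, 235, 239, 188, 190, 743, 765, 713, 643, 511, 481, 491, 485, 479, 464, 628, 752, 752, 759, 563, 486, 489, 658, 668, 668, 638, 518, 500, 507, 504, 496, 499, 479, 493, 500, 497, 491, 484, 476]
[[143, 154, 157, 157, 131, 168, 475, 661, 637, 640, 636, 527, 356, 418, 446, 456, 456, 484, 582, 625, 615, 626, 628, 605, 518, 446, 447, 439, 433, 416, 488, 635, 659, 653, 661, 640, 444, 86, 154, 154, 158, 157, 145, 144]]
```

The ellipse extents match a level ring centred within about 1 mm of the tool, so the grasp is good. Carry it over the stand.

step_arm:
  targets:
    - [[0, 0, 0.3, 0, 0, 0, 0], [0, 0, 0.4, 0, 0, 0, 0], [0, 0, 0.3, 0, 0, 0, 0], [-0.06, -0.3, 0, 0, 0, 0, 0], [-0.12, -0.55, 0, 0, 0, 0, 0]]

```text
t: 22.95
ee_pos: [635.5, -46.8, 262.5]
orientation: [3.141, 0.05, 0.001]
ft_force: [0.0, -1.0, -1.9]
width: 56.5
grasp_force: 30.0
```

step_arm:
  targets:
    - [[-0.14, -0.65, 0, 0, 0, 0, 0], [-0.14, -0.65, 0, 0, 0, 0, 0], [-0.14, -0.65, 0, 0, 0, 0, 0], [-0.14, -0.65, 0, 0, 0, 0, 0], [-0.14, -0.65, 0, 0, 0, 0, 0]]

```text
t: 23.58
ee_pos: [599.7, -210.7, 261.8]
orientation: [-3.141, -0.047, 0.001]
ft_force: [0.6, 0.2, -0.9]
width: 57.0
grasp_force: 30.0
```

step_arm:
  targets:
    - [[-0.14, -0.65, 0, 0, 0, 0, 0], [-0.14, -0.65, 0, 0, 0, 0, 0], [-0.1, -0.43, 0, 0, 0, 0, 0], [-0.03, -0.25, 0, 0, 0, 0, 0], [0, 0, 0, 0, 0, 0, 0]]

```text
t: 24.2
ee_pos: [580.1, -308.4, 262.1]
orientation: [-3.141, -0.046, 0.0]
ft_force: [0.6, 0.3, -2.2]
width: 56.8
grasp_force: 30.0
```

step_arm:
  targets:
    - [[0, 0, 0, 0, 0, 0, 0], [0, 0, 0, 0, 0, 0, 0], [0, 0, 0, 0, 0, 0, 0], [0, 0, 0, 0, 0, 0, 0], [0, 0, 0, 0, 0, 0, 0]]

```text
t: 24.82
ee_pos: [580.3, -307.7, 262.2]
orientation: [-3.141, -0.048, 0.0]
ft_force: [0.0, 0.0, -1.5]
width: 56.8
grasp_force: 30.0
```

Run:
```python
from h import *
d=snap('scene','scene6')
crop('scene6',130,140,240,280,4,'s6'); o=readout.get_obs(); print(o['ee_pos'],o['width'])
```

```text
[ 580.25423965 -307.7954768   262.19578986] 56.64525549602497
```

View pics/s6.png

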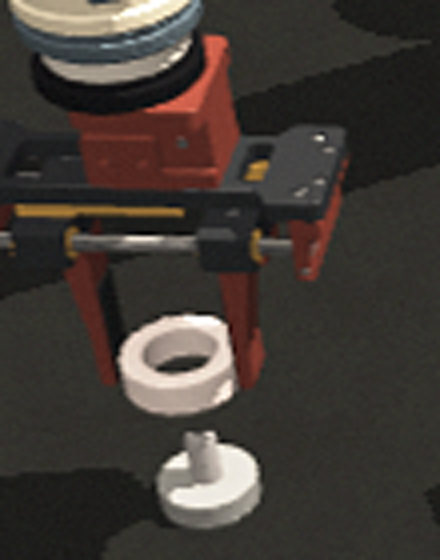

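Run:
```python
from h import *
S=load('scene6'); c=lambda u,v:np.round((np.array([130+u/4,140+v/4])),1)
print('collar',atz(S,c(177.5,354),94.2),'bore',atz(S,c(182,347),94.2),'seat',atz(S,c(209.5,477),14),'post top',atz(S,c(200,437),44))
a=np.linspace(0,2*np.pi,361)
def ext(cx,cy,r,z):
    P=np.array([proj(S,(cx+r*np.cos(t),cy+r*np.sin(t),z)) for t in a]); P=(P-[130,140])*4
    return np.round([*P.min(0),*P.max(0)],0)
print('pred collar top',ext(582.5,-307,29,94.2),'bore',ext(582.5,-307,18,94.2),'seat',ext(582.5,-307,25,14))
```

```text
collar [ 584.392007   -308.68478093   94.2       ] bore [ 578.95500887 -308.01065687   94.2       ] seat [ 581.87563532 -306.33248957   14.        ] post top [ 586.31278545 -305.25539251   44.        ]
pred collar top [121. 316. 243. 389.] bore [144. 329. 220. 375.] seat [157. 446. 258. 510.]
```

In the picture the collar is over the post and the offset is under 2 mm, against 10 mm of play. Nudge y by +1.5 mm and lower.

step_arm:
  targets:
    - [[0, 0.03, -0.2, 0, 0, 0, 0], [0, 0, -0.3, 0, 0, 0, 0], [0, 0, -0.3, 0, 0, 0, 0], [0, 0, -0.2, 0, 0, 0, 0], [0, 0, -0.1, 0, 0, 0, 0]]

```text
t: 25.5
ee_pos: [580.0, -306.3, 205.9]
orientation: [-3.141, -0.048, 0.002]
ft_force: [-0.2, 0.1, -2.4]
width: 57.0
grasp_force: 30.0
```

step_arm:
  targets:
    - [[0, 0, -0.04, 0, 0, 0, 0], [0, 0, -0.04, 0, 0, 0, 0], [0, 0, -0.04, 0, 0, 0, 0], [0, 0, 0, 0, 0, 0, 0], [0, 0, 0, 0, 0, 0, 0]]

```text
t: 26.12
ee_pos: [580.3, -306.4, 201.4]
orientation: [3.141, 0.048, 0.0]
ft_force: [0.1, 0.1, -2.2]
width: 56.7
grasp_force: 30.0
```

step_arm:
  targets:
    - [[0, 0, -0.02, 0, 0, 0, 0], [0, 0, 0, 0, 0, 0, 0], [0, 0, 0, 0, 0, 0, 0], [0, 0, 0, 0, 0, 0, 0], [0, 0, 0, 0, 0, 0, 0]]

```text
t: 26.75
ee_pos: [580.2, -306.4, 200.2]
orientation: [-3.141, -0.048, 0.0]
ft_force: [-0.5, 0.3, -1.3]
width: 56.9
grasp_force: 30.0
```

step_arm:
  targets:
    - [[0, 0, -0.02, 0, 0, 0, 0], [0, 0, 0, 0, 0, 0, 0], [0, 0, 0, 0, 0, 0, 0], [0, 0, 0, 0, 0, 0, 0], [0, 0, 0, 0, 0, 0, 0]]

```text
t: 27.38
ee_pos: [580.3, -306.4, 200.1]
orientation: [-3.141, -0.048, -0.0]
ft_force: [-2.7, 1.8, 5.8]
width: 56.7
grasp_force: 30.0
```

Seated. Release it, rise and go over the plate.

step_arm:
  targets:
    - [[0, 0, 0, 0, 0, 0, 0.75], [0, 0, 0, 0, 0, 0, 0.85], [0, 0, 0, 0, 0, 0, 0.95], [0, 0, 0, 0, 0, 0, 1], [0, 0, 0, 0, 0, 0, 1]]

```text
t: 28.0
ee_pos: [580.2, -306.4, 199.1]
orientation: [-3.141, -0.048, 0.0]
ft_force: [0.4, 0.1, 0.5]
width: 87.7
grasp_force: 0.0
```

step_arm:
  targets:
    - [[0, 0, 0.2, 0, 0, 0, 1], [0, 0, 0.4, 0, 0, 0, 1], [0, 0, 0.6, 0, 0, 0, 1], [0, 0, 0.6, 0, 0, 0, 1], [0.1, 0.4, 0, 0, 0, 0, 1]]

```text
t: 28.62
ee_pos: [586.1, -287.3, 293.3]
orientation: [3.138, 0.045, 0.01]
ft_force: [0.3, 0.5, -1.2]
width: 88.1
grasp_force: 0.0
```

step_arm:
  targets:
    - [[0.2, 0.76, 0, 0, 0, 0, 1], [0.2, 0.76, 0, 0, 0, 0, 1], [0.2, 0.76, 0, 0, 0, 0, 1], [0.2, 0.76, 0, 0, 0, 0, 1], [0.2, 0.76, 0, 0, 0, 0, 1]]

```text
t: 29.25
ee_pos: [635.0, -93.9, 288.7]
orientation: [-3.141, -0.049, 0.002]
ft_force: [0.6, 0.3, -0.8]
width: 87.8
grasp_force: 0.0
```

step_arm:
  targets:
    - [[0.2, 0.76, 0, 0, 0, 0, 1], [0.2, 0.76, 0, 0, 0, 0, 1], [0.1, 0.36, 0, 0, 0, 0, 1], [0, 0, 0, 0, 0, 0, 1], [0, 0, 0, 0, 0, 0, 1]]

```text
t: 29.88
ee_pos: [659.9, -3.2, 289.0]
orientation: [3.141, 0.047, -0.001]
ft_force: [-0.7, -0.6, 0.4]
width: 87.9
grasp_force: 0.0
```

Run:
```python
from h import *
d=snap('scene','scene7')
im=cv2.imread('pics/scene7.png')
f=lambda x0,y0,x1,y1:cv2.resize(im[y0:y1,x0:x1],None,fx=4,fy=4,interpolation=2)
cv2.imwrite('pics/s7.png',np.hstack([f(155,220,225,330),f(290,220,380,330)])); o=readout.get_obs(); print(o['ee_pos'],o['width'])
```

```text
[659.88500995  -3.51766241 289.04541291] 88.06398570683105
```

View pics/s7.png

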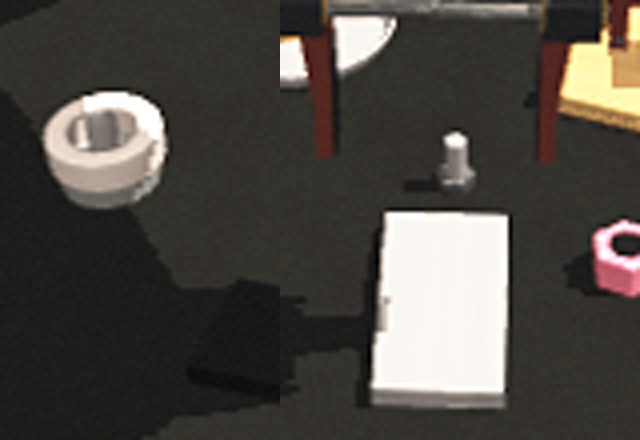

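The collar lies level round its post at crop (105,140). The plate has not moved (corners at crop (385,211), (508,213), (505,393), (371,389)). Descend and grip it.

step_arm:
  targets:
    - [[0, 0.03, -0.4, 0, 0, 0, 1], [0, 0, -0.6, 0, 0, 0, 1], [0, 0, -0.6, 0, 0, 0, 1], [0, 0, -0.3, 0, 0, 0, 1], [0, 0, -0.1, 0, 0, 0, 1]]

```text
t: 30.55
ee_pos: [659.8, -1.3, 187.7]
orientation: [-3.141, -0.047, 0.003]
ft_force: [-0.2, -0.3, -0.0]
width: 87.7
grasp_force: 0.0
```

step_arm:
  targets:
    - [[0, 0, -0.04, 0, 0, 0, 1], [0, 0, -0.04, 0, 0, 0, 1], [0, 0, 0, 0, 0, 0, 0.85], [0, 0, 0, 0, 0, 0, 0.78], [0, 0, 0, 0, 0, 0, 0.73]]

```text
t: 31.18
ee_pos: [660.3, -0.9, 185.5]
orientation: [-3.141, -0.048, -0.001]
ft_force: [0.4, 0.0, -0.6]
width: 64.7
grasp_force: 0.0
```

step_arm:
  targets:
    - [[0, 0, 0, 0, 0, 0, 0.69], [0, 0, 0, 0, 0, 0, 0.67], [0, 0, 0, 0, 0, 0, 0], [0, 0, 0, 0, 0, 0, 0], [0, 0, 0, 0, 0, 0, 0]]

```text
t: 31.8
ee_pos: [660.3, -0.6, 185.3]
orientation: [-3.141, -0.048, -0.0]
ft_force: [-0.0, 4.4, 2.3]
width: 59.5
grasp_force: 30.0
```

Plate gripped (59.5 mm). Lift it and carry it to the rack, turning +15°.

step_arm:
  targets:
    - [[0, 0, 0.1, 0, 0, 0, 0], [0, 0, 0.3, 0, 0, 0, 0], [0, 0, 0.5, 0, 0, 0, 0], [0, 0, 0.4, 0, 0, 0, 0], [-0.05, 0.2, 0.2, 0, 0, 0.1, 0]]

```text
t: 32.42
ee_pos: [658.1, 8.7, 262.0]
orientation: [3.141, 0.058, 0.004]
ft_force: [0.8, 1.0, -7.4]
width: 59.8
grasp_force: 30.0
```

step_arm:
  targets:
    - [[-0.1, 0.4, 0, 0, 0, 0.3, 0], [-0.14, 0.65, 0, 0, 0, 0.35, 0], [-0.14, 0.65, 0, 0, 0, 0.35, 0], [-0.14, 0.65, 0, 0, 0, 0.35, 0], [-0.14, 0.65, 0, 0, 0, 0.35, 0]]

```text
t: 33.05
ee_pos: [623.2, 161.4, 259.0]
orientation: [3.132, 0.249, -0.004]
ft_force: [-0.1, -0.4, -6.9]
width: 59.5
grasp_force: 30.0
```

step_arm:
  targets:
    - [[-0.14, 0.65, 0, 0, 0, 0.35, 0], [-0.14, 0.65, 0, 0, 0, 0.35, 0], [-0.14, 0.65, 0, 0, 0, 0.35, 0], [-0.14, 0.65, 0, 0, 0, 0.35, 0], [-0.14, 0.65, 0, 0, 0, 0.35, 0]]

```text
t: 33.67
ee_pos: [587.9, 323.7, 258.9]
orientation: [3.11, 0.44, -0.004]
ft_force: [0.3, 0.4, -7.4]
width: 59.4
grasp_force: 30.0
```

step_arm:
  targets:
    - [[-0.04, 0.42, 0, 0, 0, 0.2, 0], [0, 0, 0, 0, 0, 0, 0], [0, 0, 0, 0, 0, 0, 0], [0, 0, 0, 0, 0, 0, 0], [0, 0, 0, 0, 0, 0, 0]]

```text
t: 34.3
ee_pos: [588.0, 341.8, 260.2]
orientation: [3.108, 0.456, -0.0]
ft_force: [0.3, -0.4, -6.4]
width: 59.4
grasp_force: 30.0
```

Run:
```python
from h import *
d=snap('scene','scene8')
crop('scene8',450,150,580,330,3.3,'s8'); o=readout.get_obs(); print(o['ee_pos'],o['width'],np.degrees(2*np.arctan(o['orientation'][1]/o['orientation'][0])))
```

```text
[587.98214901 341.88532461 260.21078701] 59.88776230644482 16.692771603154835
```

View pics/s8.png

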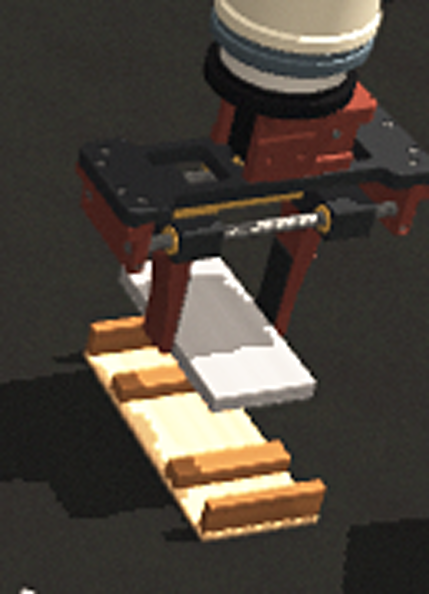

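The plate is level and aligned over the rack. Its near top corners are at crop (212,398) and (315,384), and the near stop is at (205–325, 480–530). Check the alignment numerically.

Run:
```python
from h import *
S=load('scene8'); c=lambda u,v:(450+u/3.3,150+v/3.3)
a,b=atz(S,c(212,397),87),atz(S,c(315,384),87); print(a,b,(a+b)/2, 'expected',(645.5+2.5,359.8))
cx=np.array([588,343]);u=np.array([np.cos(.2915),np.sin(.2915)]);n=np.array([-u[1],u[0]])
for i in(-1,1): p=cx+60*u+i*30*n; q=(proj(S,(*p,87))-[450,150])*3.3; print('pred plate corner px',q)
for i in(-1,1): p=cx+74*u+i*35*n; print('pred stop top inner px',(proj(S,(*p,26))-[450,150])*3.3)
```

```text
[654.97524615 327.15641585  87.        ] [640.42331619 384.97007565  87.        ] [647.69928117 356.06324575  87.        ] expected (648.0, 359.8)
pred plate corner px [219.87595677 396.27328474]
pred plate corner px [321.05308541 380.00677604]
pred stop top inner px [201.53096429 495.98946303]
pred stop top inner px [316.70470132 476.44567542]
```

The plate sits about 4 mm low in y relative to the rack, so shift +3.5 mm and lower.

step_arm:
  targets:
    - [[0, 0.07, -0.2, 0, 0, 0, 0], [0, 0, -0.3, 0, 0, 0, 0], [0, 0, -0.3, 0, 0, 0, 0], [0, 0, -0.2, 0, 0, 0, 0], [0, 0, -0.08, 0, 0, 0, 0]]

```text
t: 34.98
ee_pos: [587.4, 346.0, 204.8]
orientation: [3.107, 0.458, -0.003]
ft_force: [-0.5, 0.2, -6.7]
width: 59.8
grasp_force: 30.0
```

step_arm:
  targets:
    - [[0, 0, -0.03, 0, 0, 0, 0], [0, 0, -0.03, 0, 0, 0, 0], [0, 0, -0.02, 0, 0, 0, 0], [0, 0, 0, 0, 0, 0, 0], [0, 0, 0, 0, 0, 0, 0]]

```text
t: 35.6
ee_pos: [587.8, 346.2, 202.4]
orientation: [-3.108, -0.458, -0.0]
ft_force: [-0.4, -0.6, -6.7]
width: 59.5
grasp_force: 30.0
```

step_arm:
  targets:
    - [[0, 0, -0.02, 0, 0, 0, 0], [0, 0, 0, 0, 0, 0, 0], [0, 0, 0, 0, 0, 0, 0], [0, 0, 0, 0, 0, 0, 0], [0, 0, 0, 0, 0, 0, 0]]

```text
t: 36.22
ee_pos: [587.8, 346.1, 201.3]
orientation: [-3.108, -0.458, -0.001]
ft_force: [0.6, 0.0, -4.1]
width: 59.7
grasp_force: 30.0
```

step_arm:
  targets:
    - [[0, 0, -0.015, 0, 0, 0, 0], [0, 0, 0, 0, 0, 0, 0], [0, 0, 0, 0, 0, 0, 0], [0, 0, 0, 0, 0, 0, 0], [0, 0, 0, 0, 0, 0, 0]]

```text
t: 36.85
ee_pos: [587.8, 346.2, 201.3]
orientation: [-3.108, -0.458, -0.001]
ft_force: [-3.2, -1.4, 6.7]
width: 59.9
grasp_force: 30.0
```

Seated. Release it, rise, and move clear.

step_arm:
  targets:
    - [[0, 0, 0, 0, 0, 0, 0.75], [0, 0, 0, 0, 0, 0, 0.85], [0, 0, 0, 0, 0, 0, 0.95], [0, 0, 0, 0, 0, 0, 1], [0, 0, 0, 0, 0, 0, 1]]

```text
t: 37.48
ee_pos: [587.7, 346.2, 200.4]
orientation: [-3.108, -0.458, -0.0]
ft_force: [0.2, -0.1, -0.2]
width: 87.9
grasp_force: 0.0
```

step_arm:
  targets:
    - [[0, 0, 0.1, 0, 0, 0, 1], [0, 0, 0.3, 0, 0, 0, 1], [0, 0, 0.6, 0, 0, 0, 1], [0, 0, 0.8, 0, 0, 0, 1], [0, 0, 0.8, 0, 0, 0, 1]]

```text
t: 38.1
ee_pos: [587.7, 346.1, 332.8]
orientation: [-3.108, -0.458, -0.001]
ft_force: [1.1, 0.6, -0.6]
width: 88.3
grasp_force: 0.0
```

step_arm:
  targets:
    - [[0, -0.5, 0.4, 0, 0, 0, 1], [0, -0.6, 0, 0, 0, 0, 1], [0, -0.6, 0, 0, 0, 0, 1], [0, -0.6, 0, 0, 0, 0, 1], [0, -0.6, 0, 0, 0, 0, 1]]

```text
t: 38.72
ee_pos: [587.7, 200.2, 351.8]
orientation: [-3.108, -0.458, -0.002]
ft_force: [0.3, -0.0, 0.3]
width: 87.6
grasp_force: 0.0
```

step_arm:
  targets:
    - [[0, -0.6, 0, 0, 0, 0, 1], [0, -0.6, 0, 0, 0, 0, 1], [0, -0.6, 0, 0, 0, 0, 1], [0, -0.3, 0, 0, 0, 0, 1], [0, 0, 0, 0, 0, 0, 1]]

```text
t: 39.35
ee_pos: [587.8, 95.6, 351.1]
orientation: [-3.108, -0.455, -0.001]
ft_force: [0.2, 1.0, -0.0]
width: 87.8
grasp_force: 0.0
```

Run:
```python
from h import *
for n in('scene','top'):
    d=snap(n,n+'9'); p=d['pixels'].astype(int); x0,x1,y0,y1=(470,555,240,320) if n=='scene' else (100,185,190,305)
    q=p[y0:y1,x0:x1]; m=((q.min(2)>200)&(q.max(2)-q.min(2)<45)).astype(np.uint8)
    k,l,s,_=cv2.connectedComponentsWithStats(m); i=1+s[1:,4].argmax()
    ys,xs=np.where(l==i); r=cv2.minAreaRect(np.float32(np.c_[xs+x0,ys+y0])); b=cv2.boxPoints(r)
    print(n,s[i,4],np.round(b,1).tolist(),[np.round(atz(d,v,28),1).tolist() for v in b],np.round(atz(d,(xs.mean()+x0,ys.mean()+y0),28),1))
```

```text
scene 1255 [[483.29998779296875, 255.3000030517578], [504.3999938964844, 239.89999389648438], [539.7999877929688, 288.3999938964844], [518.5999755859375, 303.79998779296875]] [[545.8, 296.6, 28.0], [493.3, 346.6, 28.0], [635.6, 388.8, 28.0], [679.3, 342.1, 28.0]] [591.6 344.9  28. ]
top 2756 [[115.0999984741211, 191.5], [171.0, 189.89999389648438], [174.1999969482422, 303.8999938964844], [118.30000305175781, 305.5]] [[695.0, 391.2, 28.0], [694.3, 285.7, 28.0], [482.2, 277.5, 28.0], [482.4, 379.7, 28.0]] [586.9 330.6  28. ]
```

In the scene view the plate's centroid is (591.6, 344.9) against a rack middle of (590.2, 344.7), so it is within 2 mm. The top-view mask was contaminated, so I'm ignoring it. The other parts were checked when placed and the arm is clear. Hand in.

```bash
python3 -c "
from workcell import ctrl
print(ctrl.close_job())"
```

```text
the job is handed in; nothing more can be done
None
```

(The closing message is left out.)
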